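Clear the yarn cone and hold the run bail upright

TASK

An empty yarn cone has been left standing on the deck of the run-lever pedestal, in the way of its spring-loaded steel bail: lift it out and stand it upright on the floor of the shallow open tray. Then push the bail over, away from the robot, until it stands upright, and keep holding it there against its spring: the job finishes with the robot still holding it, because this is a dead-man handle and springs back when let go. Never run the bail on to its far stop, and leave the spare cone, the oil bottle and the screwdriver where they are.

Things in the scene. Friction and masses are not known exactly. Their poses are not given: they have to be found in the camera images.
- pedestal: Fixed ochre run-lever pedestal, 180 (x) x 140 (y) mm, on a dark foot plate 210 x 170 x 8 mm; its flat aluminium deck is 50 mm above the table. Origin: centre of the underside, on the table. Its x axis points away from the robot (the way the bail is pushed), y along the bail's bar, z up. Turned up to 0.35 rad.
- bail (a joint): Angle (rad) of the steel bail about the pedestal's y axis; the hinge is at the pedestal's middle, 50 mm above the table. 0 = at rest, leaning 0.70 rad from vertical to the pedestal's -x side; 0.70 = upright; 1.05 = far stop. Grows as the bar is pushed to the pedestal's +x. A spring returns it to 0: about 5 N at the bar to start it, about 8 N to hold it upright.
- bail_bar (a point): Middle of the bail's round crossbar (14 mm diameter, 160 mm long), on its axis, 140 mm from the hinge: at rest 90 mm to the pedestal's -x side and 157 mm above the table, upright 190 mm straight above the pedestal's origin. Two flat arms (16 x 6 mm, 80 mm either side of the middle) carry it.
- cone: The empty yarn cone to clear away: hard grey plastic, 170 mm high, tapering from 68 mm diameter at the foot to 38 mm at the top (about 41 mm at 140 mm height), around 0.1 kg. Stands on the pedestal's deck between the bail's arms, in the bar's path, up to 30 mm to the -x side of the middle and 25 mm to either side. Origin: centre of its underside, z up.
- tray: Fixed shallow open grey tray, 170 x 170 mm outside, 30 mm high, walls and floor 5 mm thick, empty, on the table to the left or right of the pedestal. Origin: centre of the underside, z up, x and y along its sides.
- spare_cone: Bystander: a second cone, the same as the first, standing on the table on the other side of the pedestal from the tray. Origin: centre of its underside.
- oil_bottle: Bystander: white plastic oil bottle with a black cap, 48 mm in diameter, 120 mm high, standing on the table beyond the pedestal. Origin: centre of its underside.
- screwdriver: Bystander: screwdriver with black handle, 180 mm long, lying on the table beyond the pedestal, to the right as the robot sees it, roughly along y. Origin: about its middle.

How it is judged:
On the way, in this order (a step that is already met when the one before it is completed fails the run):
1. the cone stands upright and let go on the tray's floor (x of cone in the frame of tray between -0.052 and 0.052 m and y of cone in the frame of tray between -0.052 and 0.052 m and z of cone in the frame of tray below 0.012 m and angle between cone's own z axis and vertical below 0.08 rad and linear speed of cone below 0.03 m/s and contact force between each of the fingers, the arm and cone below 0.1 N), for 0.2 s.
2. the robot holds the bail upright against its spring (value of joint bail between 0.6 and 0.8 rad and velocity of joint bail between -0.15 and 0.15 rad/s and contact force between any of the fingers, the arm and bail above 2 N), for 0.5 s.
At the end, for the whole second after the job is handed in: The robot is pushing the bail with more than 2 N and the bail stays still within 0.10 rad (6 degrees) of upright; the cone stands upright (within 0.08 rad), let go and at rest on the tray's floor; the spare cone, bottle and screwdriver are within 30 mm of where they were (all of step 1 and all of step 2 and distance of each of spare_cone, oil_bottle, screwdriver from where it was at the start of the episode below 0.03 m); the arm keeps its last pose, push and grip.
It fails at once if the bail is run on to its far stop (joint beyond 1.0 rad) (value of joint bail above 1 rad).
It fails at once if a bystander is moved by more than 30 mm (distance of any of spare_cone, oil_bottle, screwdriver from where it was at the start of the episode above 0.03 m).
It also fails if it takes over 56 s, if anything falls off the work surface, if the arm or the gripper's body presses on something with over 40 N, if the wrist force passes 120 N, or if a joint passes its speed limit or range.

ROBOT

A 6-joint arm with a two-finger parallel gripper is mounted at the origin on the work surface. World frame = base frame: x ahead of the robot, y to its left, z up, the work surface at z = 0. Lengths are in m, angles in rad, forces in N, time in s.
With the tool pointing down it reaches from about 0.275 to 1 m from the base axis. Payload 8.4 kg.
Tool frame: the origin (TCP) lies on the centre line of the jaws, within the pads' length; the fingertips stand 17 mm ahead of it and the grasp point (between the pads) lies 2 mm behind it (bot.tcp_to_tips is the y of the fingertips in the tool frame, in m); y points along the fingers, z is the direction in which the jaws open and shut, and the axes are right-handed (so a half turn about y gives the same grasp; the last joint's range is limited). The gripper opens to 85 mm and grips with 20 to 120 N. Pads are 22 mm wide; open, the fingers measure 114 mm over their backs; the gripper's body (76 mm by 85 mm) begins 54 mm behind the grasp point. The pads swing forward as they close: fully open they stand 13 mm farther back than shut.
Start: joints at [-1.249, 0.353, 1.633, -0, 1.155, -0.002], TCP at [0.199, -0.593, 0.248] pointing down, gripper open.
Joint ranges: [-2.63, 2.63], [-0.92, 2.1], [0.06, 2.66], [-1.3, 4.44], [0, 2.69], [-3.02, 3.02]. Speed limits (rad/s): [2.22, 2.22, 2.79, 3.14, 3.14, 3.14].

INTERFACE

Orientations are given as a unit quaternion [x, y, z, w].
In Python, from workcell import bot, hand, kinematics, get_obs, vision, hand_in gives the robot as it stands. The module is installed in compiled form; this text tells all that it offers. Calls block until the motion is done:
- bot.reach(position, orientation): joint-space move of the TCP to a pose.
- bot.servo_line(position, ori=None, velocity=0.15): straight line of the TCP; ori=None keeps the orientation; velocity is the mean speed in m/s.
- bot.goto_joints(angles): joint-space move.
- hand.move_gripper(opening, strength=None): finger opening in m; strength is the grip in N (None keeps the last); returns when the fingers have stopped.
- bot.dwell(seconds).
- kinematics.solve_ik(position, orientation): joint angles nearest the present ones, or None.
- get_obs(): the state.
- vision.read_camera(name): name is "side" or "top"; returns a dict with "frame" (480x640x3 uint8, red, green, blue), "intrinsics" (3x3 intrinsics, pixels), "dist" ([k1, k2, p1, p2, k3] as OpenCV has them; the pictures are not rectified), "view" (4x4, takes a point from world to camera coordinates). Camera axes: x right, y down, z forward; pixel columns grow to the right and rows downward; lengths in m; the calibration is good to about 2 mm. A picture is of the moment at which its call begins. There is no depth.
A pose or a line that the arm cannot do raises bot.IKError and nothing moves.
- hand_in(): hands the job in, once; it reports no verdict.
The state is a dict: "time_s": time; "joint_pos": joint angles; "joint_vel": joint speeds; "joint_efforts": joint torques, N m; "position": TCP position; "orientation": TCP orientation; "wrist_force": force on the tool from outside, world axes, zero at the start; "ft_torque": the same for the moment, N m; "gripper_width": finger opening in m.
Only numpy, scipy, OpenCV 4.12 (cv2) and the standard library are available. Lean on these libraries where they do the work, as an engineer would, in place of code of your own. Each camera call takes 0.05 s, during which the arm holds its last target.

## Working session

There is one attempt and no reset: what is moved stays moved. The work goes in short steps, each a Python script; the robot and the scene stay as the last script left them, time stands still between calls to the robot, and variables do not carry over. Pictures are saved under pics/ and viewed, and the job is handed in when it is done.

```bash
mkdir -p pics; cat > h.py <<'E'
import numpy as np, cv2
from workcell import bot, hand, kinematics, get_obs, vision, hand_in
def shot(n,f):
    c=vision.read_camera(n); cv2.imwrite('pics/'+f,c['frame'][:,:,::-1]); np.savez('pics/'+f+'.npz',**{k:np.array(v) for k,v in c.items()}); return c
def load(f): return dict(np.load('pics/'+f+'.npz'))
def ray(c,uv):
    p=cv2.undistortPoints(np.array([[uv]],float),c['intrinsics'],c['dist'])[0,0]
    R=c['view'][:3,:3];t=c['view'][:3,3]; o=-R.T@t; d=R.T@np.array([p[0],p[1],1]); return o,d/np.linalg.norm(d)
def onz(c,uv,z):
    o,d=ray(c,uv); return o+d*(z-o[2])/d[2]
def proj(c,P):
    R=c['view'][:3,:3];t=c['view'][:3,3]
    return cv2.projectPoints(np.atleast_2d(np.array(P,float)),cv2.Rodrigues(R)[0],t,c['intrinsics'],c['dist'])[0][:,0]
E
python3 - <<'E'
from h import *
for n in('top','side'):
    c=shot(n,n+'0.png'); print(n,ray(c,(320,240)))
o=get_obs();print(o['time_s'],o['position'],o['orientation'],o['wrist_force'])
E
```

```text
top (array([0.35641625, 0.01736164, 1.42151029]), array([ 0.19501612, -0.01787467, -0.98063714]))
side (array([0.27056858, 0.96473407, 1.01516398]), array([ 0.22522851, -0.70536576, -0.67210956]))
0.1 [ 0.19874311 -0.59213293  0.24762894] [-0.1140708   0.69830206 -0.69741437  0.11390911] [ 0.98608744 -0.48144725 -0.2227689 ]
```

View pics/top0.png

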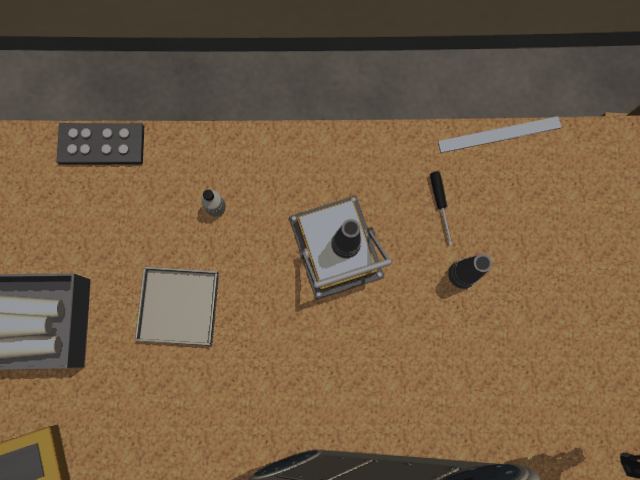

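View pics/side0.png

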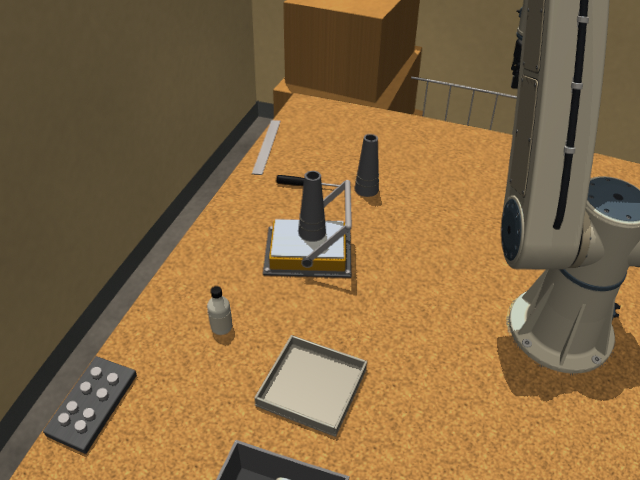

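The top view shows the cone on the deck at about (347,240), its rim at (350,228). The bail bar runs from (307,283) to (388,262), and the tray is centred at (178,307). The spare cone is at (470,270), the bottle at (213,203) and the screwdriver at (441,208). The side view agrees. I'll enlarge both for measuring.

```bash
python3 - <<'E'
from h import *
t=cv2.imread('pics/top0.png');s=cv2.imread('pics/side0.png')
cv2.imwrite('pics/tc.png',cv2.resize(t[185:305,275:405],None,fx=5,fy=5,interpolation=cv2.INTER_CUBIC)[:600])
cv2.imwrite('pics/sc.png',cv2.resize(s[160:280,255:375],None,fx=5,fy=5,interpolation=cv2.INTER_CUBIC))
cv2.imwrite('pics/tt.png',cv2.resize(t[255:355,125:230],None,fx=5,fy=5,interpolation=cv2.INTER_CUBIC))
E
```

```text
(no output)
```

View pics/tc.png

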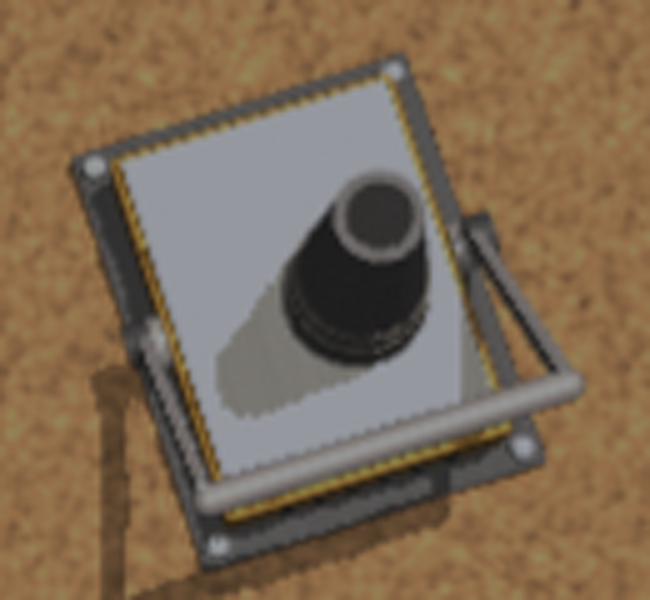

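View pics/sc.png

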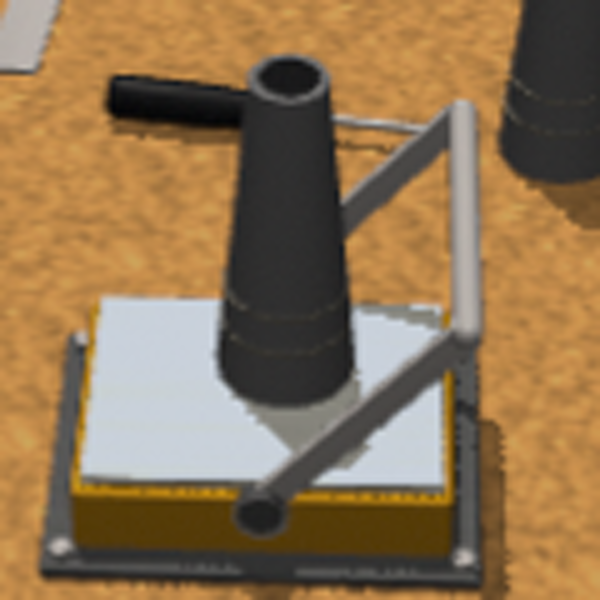

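View pics/tt.png

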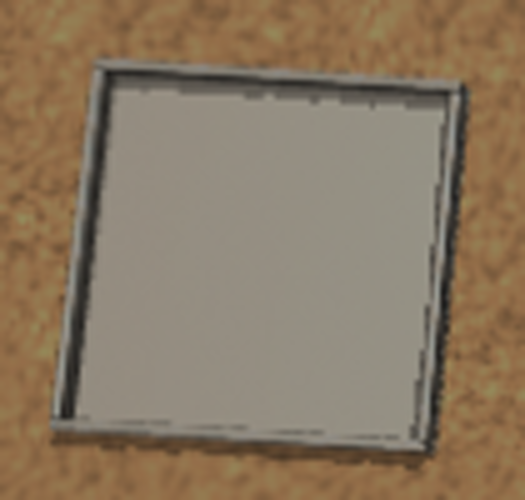

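```bash
cat > m.py <<'E'
from h import *
np.set_printoptions(precision=4,suppress=True)
T=load('top0.png');S=load('side0.png')
tc=lambda x,y:(275+(x+.5)/5-.5,185+(y+.5)/5-.5)
tt=lambda x,y:(125+(x+.5)/5-.5,255+(y+.5)/5-.5)
sc=lambda x,y:(255+(x+.5)/5-.5,160+(y+.5)/5-.5)
def tri(a,b):
    o1,d1=ray(T,a);o2,d2=ray(S,b)
    A=np.stack([d1,-d2],1);k=np.linalg.lstsq(A,o2-o1,rcond=None)[0]
    p,q=o1+k[0]*d1,o2+k[1]*d2
    return (p+q)/2,np.linalg.norm(p-q)
print('rim tri',tri(tc(379,217),sc(289,79)),'top z.22',onz(T,tc(379,217),.22),'side',onz(S,sc(289,79),.22))
F=[onz(T,tc(*p),.008) for p in((405,55),(545,462),(205,570),(72,162))]
F=np.array(F);print('foot',F,F.mean(0),[np.linalg.norm(F[i]-F[i-1]) for i in range(4)])
B=np.array([onz(T,tc(*p),.157) for p in((208,498),(576,383))]);print('bar',B,B.mean(0),np.linalg.norm(B[0]-B[1]))
print('bar tri',tri(tc(208,498),sc(466,333)),tri(tc(576,383),sc(461,108)))
v=B[0]-B[1];yb=np.arctan2(-v[0],v[1])
e=(F[0]-F[1])+(F[3]-F[2]);yf=np.arctan2(e[1],e[0]);print('yaw bar',yb,'foot',yf)
R=np.array([onz(T,tt(*p),.03) for p in((97,60),(467,85),(432,452),(52,425))]);print('tray',R,R.mean(0),[np.linalg.norm(R[i]-R[i-1]) for i in range(4)])
# side check of tray
print('spare rim',onz(T,(482,262),.17),'bottle',onz(T,(209,195),.12))
E
python3 m.py
```

```text
rim tri (array([ 0.6203, -0.0661,  0.222 ]), np.float64(0.0020819170695971687)) top z.22 [ 0.6197 -0.0664  0.22  ] side [ 0.6222 -0.0688  0.22  ]
foot [[ 0.7458 -0.0953  0.008 ]
 [ 0.5478 -0.1566  0.008 ]
 [ 0.4983  0.0034  0.008 ]
 [ 0.6942  0.0652  0.008 ]] [ 0.6215 -0.0458  0.008 ] [np.float64(0.1685835584922592), np.float64(0.20729411582764376), np.float64(0.1675055963369165), np.float64(0.20542884919904453)]
bar [[ 0.5135  0.0033  0.157 ]
 [ 0.5611 -0.1524  0.157 ]] [ 0.5373 -0.0745  0.157 ] 0.1628216611344717
bar tri (array([0.5139, 0.0034, 0.1593]), np.float64(0.0012982353247054344)) (array([ 0.5619, -0.1517,  0.1608]), np.float64(0.0028792096121381667))
yaw bar 0.296687350291539 foot 0.3026961399151421
tray [[0.5738 0.3988 0.03  ]
 [0.5605 0.2286 0.03  ]
 [0.3937 0.2406 0.03  ]
 [0.4079 0.411  0.03  ]] [0.484  0.3198 0.03  ] [np.float64(0.1663602817467158), np.float64(0.17066185379771084), np.float64(0.1673097774805615), np.float64(0.1710579529577175)]
spare rim [ 0.5559 -0.3415  0.17  ] bottle [0.7188 0.2383 0.12  ]
```

Sizes check out: foot 206x168, bar about 163, tray 170x167, rim height 0.222. The yaws (0.297 and 0.303) also agree. Next is the grasp.

```bash
cat >> h.py <<'E'
from scipy.spatial.transform import Rotation as Ro
np.set_printoptions(precision=4,suppress=True)
YAW=0.299; PED=np.array([.6215,-.0458,0]); EX=np.array([np.cos(YAW),np.sin(YAW),0]); EY=np.array([-np.sin(YAW),np.cos(YAW),0])
def q(sign=1,zdir=EY):
    z=sign*zdir; y=np.array([0,0,-1.]); x=np.cross(y,z)
    return Ro.from_matrix(np.stack([x,y,z],1)).as_quat()
def st(): o=get_obs(); print(round(o['time_s'],2),np.array(o['position']),'F',np.array(o['wrist_force']),'w',o['gripper_width']); return o
E
python3 - <<'E'
from h import *
for s in(1,-1):
    for p in([.6205,-.067,.4],[.6205,-.067,.188],[.6205,-.067,.36],[.484,.32,.36],[.484,.32,.14],PED-EX*.13+[0,0,.15],PED+[0,0,.18]):
        print(s,np.array(p),kinematics.solve_ik(list(p),list(q(s))))
E
```

```text
1 [ 0.6205 -0.067   0.4   ] [-0.11    0.2503  1.4435 -0.      1.4478 -1.9798]
1 [ 0.6205 -0.067   0.188 ] [-0.11    0.4121  1.6899 -0.      1.0396 -1.9798]
1 [ 0.6205 -0.067   0.36  ] [-0.11    0.2697  1.5017 -0.      1.3701 -1.9798]
1 [0.484 0.32  0.36 ] [ 0.5816  0.1963  1.5957 -0.      1.3497 -1.2882]
1 [0.484 0.32  0.14 ] [ 0.5816  0.4089  1.8227 -0.      0.91   -1.2882]
1 [ 0.4973 -0.0841  0.15  ] [-0.1705  0.2913  1.9773 -0.      0.8729 -2.0403]
1 [ 0.6215 -0.0458  0.18  ] [-0.076   0.4197  1.6983 -0.      1.0237 -1.9458]
-1 [ 0.6205 -0.067   0.4   ] [-0.11    0.2503  1.4435 -0.      1.4478  1.1618]
-1 [ 0.6205 -0.067   0.188 ] [-0.11    0.4121  1.6899 -0.      1.0396  1.1618]
-1 [ 0.6205 -0.067   0.36  ] [-0.11    0.2697  1.5017 -0.      1.3701  1.1618]
-1 [0.484 0.32  0.36 ] [ 0.5816  0.1963  1.5957 -0.      1.3497  1.8534]
-1 [0.484 0.32  0.14 ] [ 0.5816  0.4089  1.8227 -0.      0.91    1.8534]
-1 [ 0.4973 -0.0841  0.15  ] [-0.1705  0.2913  1.9773 -0.      0.8729  1.1013]
-1 [ 0.6215 -0.0458  0.18  ] [-0.076   0.4197  1.6983 -0.      1.0237  1.1958]
```

```bash
python3 - <<'E'
from h import *
Q=q(-1)
p=np.array(get_obs()['position'])
bot.servo_line([p[0],p[1],.40],velocity=.3)
bot.reach([.6205,-.067,.40],list(Q))
bot.servo_line([.6205,-.067,.188],velocity=.15); st()
hand.move_gripper(0.0,40); st()
bot.servo_line([.6205,-.067,.21],velocity=.05);st()
for n in('side','top'): shot(n,n+'1.png')
s=cv2.imread('pics/side1.png')
cv2.imwrite('pics/s1.png',cv2.resize(s[100:290,220:420],None,fx=3,fy=3))
E
```

```text
4.72 [ 0.6211 -0.067   0.1889] F [ 0.6616 -0.6648 -0.5081] w 0.08559721923646099
5.19 [ 0.6208 -0.0671  0.1889] F [-1.94    0.8962  6.2217] w 0.043080191160658844
5.78 [ 0.6205 -0.067   0.2101] F [-0.1414  0.2124 -1.8882] w 0.043383501143761244
```

View pics/s1.png

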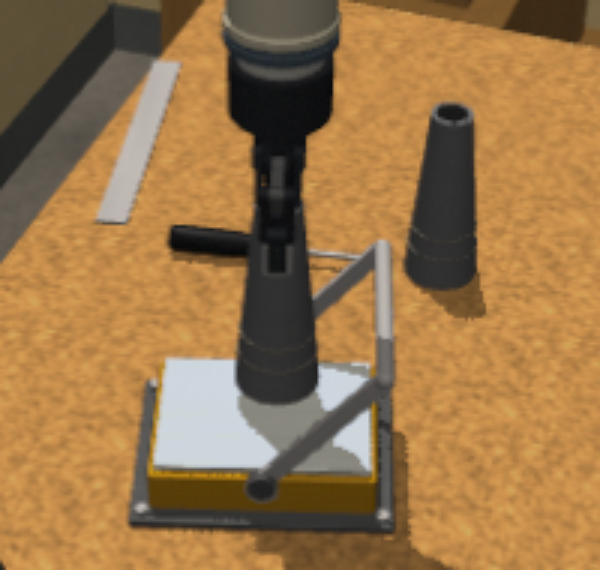

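The cone is held upright between the pads at about (277,250) in the crop. Its foot is off the deck and the weight reading rose by about 1.4 N. Now to lift and carry it.

```bash
python3 - <<'E'
from h import *
Q=list(q(-1))
bot.servo_line([.6205,-.067,.40],velocity=.25)
bot.reach([.484,.32,.40],Q)
bot.servo_line([.484,.32,.17],velocity=.2); bot.dwell(.2)
o=st(); f0=o['wrist_force'][2]; z=.17
for n in('side',): shot(n,n+'2.png')
while z>.136:
    z-=.002; bot.servo_line([.484,.32,z],velocity=.03)
    f=get_obs()['wrist_force'][2]
    if z<.155 and f-f0>2: break
st(); print(z)
shot('side','side3.png')
s=np.hstack([cv2.imread('pics/side2.png')[200:450,220:400],cv2.imread('pics/side3.png')[200:450,220:400]])
cv2.imwrite('pics/s3.png',cv2.resize(s,None,fx=2.2,fy=2.2))
E
```

```text
9.81 [0.4845 0.3203 0.171 ] F [ 1.1668 -0.0951 -1.7274] w 0.043168962043409524
13.36 [0.4847 0.3204 0.1439] F [-3.8231 -2.8548 15.6841] w 0.043351826270331593
0.142
```

View pics/s3.png

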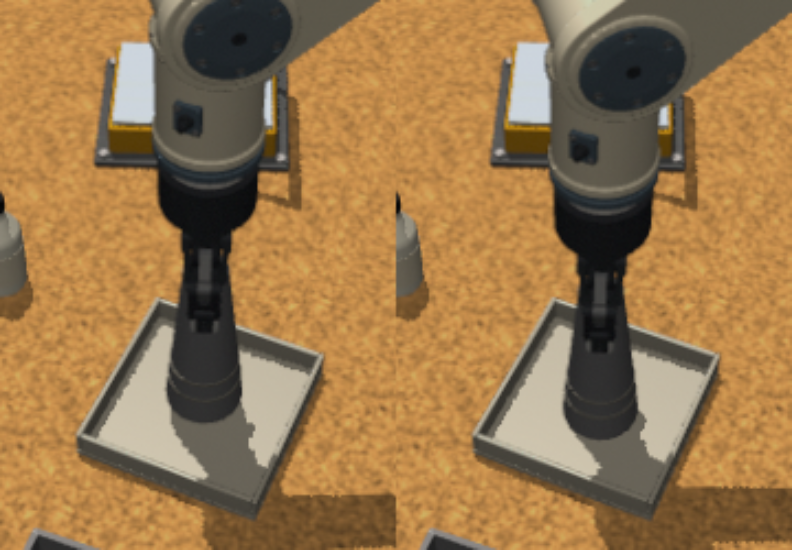

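The right half shows the cone's foot on the tray floor near its middle, and contact came at z=0.142, where I expected it. Next I release the cone, retract and check it.

```bash
python3 - <<'E'
from h import *
bot.servo_line([.484,.32,.1435],velocity=.03)
hand.move_gripper(.085); bot.dwell(.2); st()
bot.servo_line([.484,.32,.38],velocity=.2)
bot.reach(list(PED-EX*.17+[0,0,.32]),list(q(-1)))
hand.move_gripper(0.0,40);st()
for n in('side','top'): shot(n,n+'4.png')
s=cv2.resize(cv2.imread('pics/side4.png')[160:440,220:400],None,fx=1.9,fy=1.9);t=cv2.resize(cv2.imread('pics/top4.png')[180:370,120:420],None,fx=1.5,fy=1.5)
o=np.zeros((532,800,3),np.uint8);o[:532,:342]=s;o[:285,345:795]=t;cv2.imwrite('pics/c4.png',o)
E
```

```text
14.35 [0.484  0.32   0.1435] F [-0.128  -0.5778 -0.2334] w 0.08483139602177227
18.0 [ 0.459  -0.0959  0.32  ] F [0.3155 0.6307 0.1968] w -0.00011927361895138474
```

View pics/c4.png

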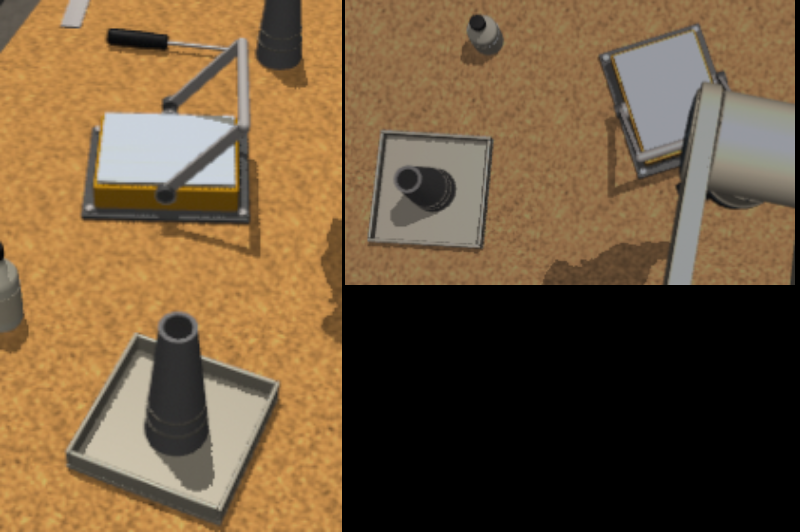

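The cone stands upright in the tray, rim at (179,326) in the side crop, and the bail is clear. Next is the approach to the bar.

```bash
python3 - <<'E'
from h import *
S=load('side4.png');T=load('top4.png')
print('cone rim',onz(S,(314.2,331.6),.175),onz(T,(161.5,300),.175))
P=lambda x,z:list(PED+EX*x+np.array([0,0,z]))
bot.servo_line(P(-.17,.145),velocity=.2); bot.dwell(.2)
f0=np.array(st()['wrist_force']); x=-.135
bot.servo_line(P(x,.145),velocity=.06)
while x<-.09:
    x+=.003; bot.servo_line(P(x,.145),velocity=.04)
    f=(np.array(get_obs()['wrist_force'])-f0)@EX; print(round(x,3),round(f,2))
    if f<-3: break
st()
for n in('side','top'): shot(n,n+'5.png')
cv2.imwrite('pics/s5.png',cv2.resize(cv2.imread('pics/side5.png')[130:290,230:430],None,fx=3,fy=3))
E
```

```text
cone rim [0.4837 0.3179 0.175 ] [0.4817 0.3204 0.175 ]
19.32 [ 0.4597 -0.096   0.146 ] F [ 0.6292  0.9488 -0.6832] w -3.357515519695285e-05
-0.132 -0.72
-0.129 -1.36
-0.126 -0.53
-0.123 -1.5
-0.12 -0.98
-0.117 -1.61
-0.114 -0.81
-0.111 0.11
-0.108 -2.03
-0.105 -7.53
22.56 [ 0.5194 -0.077   0.1446] F [-5.8126 -3.6989  3.4436] w 0.0003526746651003694
```

View pics/s5.png

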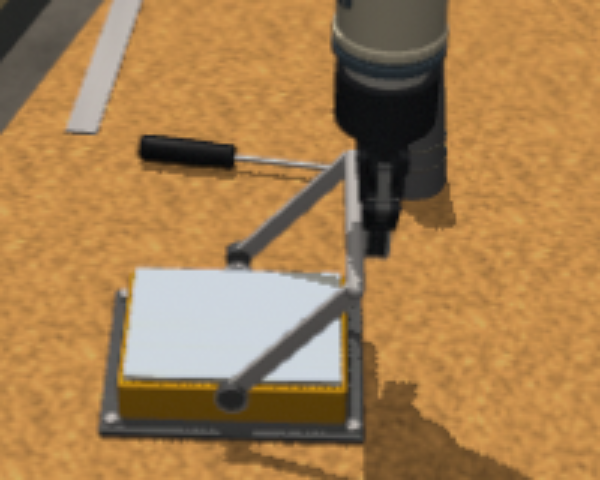

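Contact came at pedestal x of about -0.107, so the offset from the bar's axis is 17 mm as predicted. Now I follow the bar's arc.

```bash
cat >> h.py <<'E'
def arc(a,off=.0165,dz=-.012):
    return list(PED+EX*(.14*np.sin(a-.7)-off)+np.array([0,0,.05+.14*np.cos(a-.7)+dz]))
E
python3 - <<'E'
from h import *
for a in np.arange(.06,.661,.06):
    bot.servo_line(arc(a),velocity=.035); f=np.array(get_obs()['wrist_force']); print(round(a,2),round(f@EX,2),round(f@EY,2),round(f[2],2))
bot.dwell(.2); st()
c=shot('side','side6.png');shot('top','top6.png')
cv2.imwrite('pics/s6.png',cv2.resize(c['frame'][130:290,230:430,::-1],None,fx=4,fy=3.75))
cv2.imwrite('pics/t6.png',cv2.resize(cv2.imread('pics/top6.png')[170:310,260:420],None,fx=4,fy=4))
E
```

```text
0.06 -6.5 -0.08 -0.22
0.12 -8.49 -0.45 1.58
0.18 -10.98 0.13 7.34
0.24 -10.94 0.96 7.9
0.3 -9.95 0.8 6.41
0.36 -10.34 0.6 6.72
0.42 -8.71 1.37 6.84
0.48 -9.59 0.78 6.43
0.54 -9.35 0.36 5.0
0.6 -8.41 1.66 5.45
0.66 -8.26 0.53 5.55
27.13 [ 0.5991 -0.0524  0.1779] F [-8.951  -1.9925  5.0341] w -0.000417773005403422
```

View pics/s6.png

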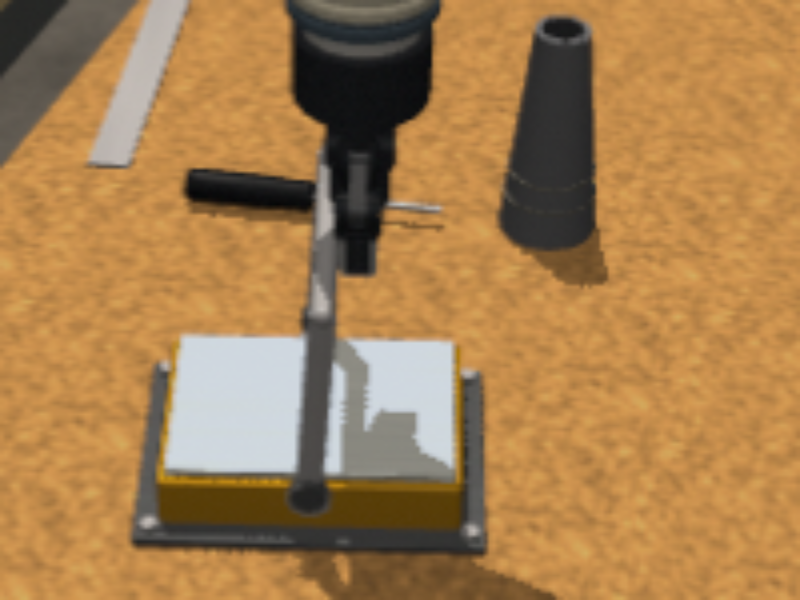

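View pics/t6.png

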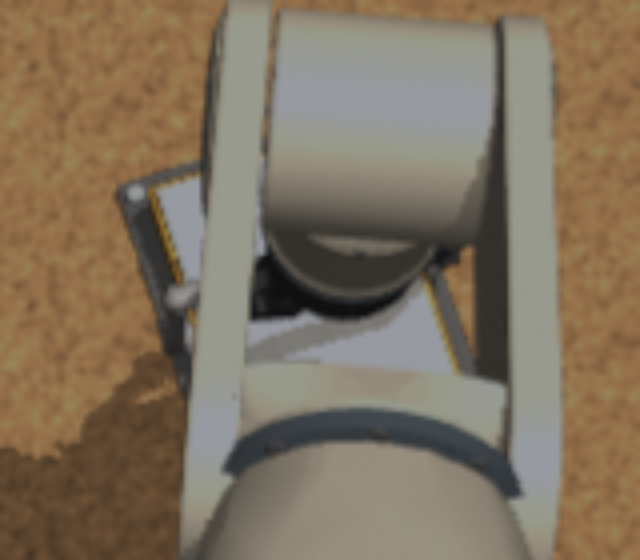

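The bail is almost upright: near arm from the hinge at (308,497) to the bar's end at (320,315) in the crop. I'll compute its angle.

```bash
python3 - <<'E'
from h import *
S=load('side6.png')
end=lambda a,y=.083:PED+EX*(.14*np.sin(a-.7))+EY*y+np.array([0,0,.05+.14*np.cos(a-.7)])
for a in(.5,.6,.65,.7,.75,.8): print(a,proj(S,end(a)))
print('hinge pred',proj(S,PED+EY*.083+[0,0,.05]),'seen',230+308/4,130+497/3.75)
print('seen',230+320/4,130+315/3.75)
o0,d=ray(S,(310,214)); k=((PED+EY*.083-o0)@EY)/(d@EY); p=o0+k*d-PED; print('angle',.7+np.arctan2(p@EX,p[2]-.05),'r',np.hypot(p@EX,p[2]-.05))
S0=load('side0.png');print('rest pred',proj(S0,end(0)),'seen',255+466/5,160+333/5)
E
```

```text
0.5 [[320.5939 216.8779]]
0.6 [[314.1735 215.9336]]
0.65 [[310.9287 215.6463]]
0.7 [[307.6739 215.4838]]
0.75 [[304.4193 215.4465]]
0.8 [[301.1748 215.5344]]
hinge pred [[307.396  262.1347]] seen 307.0 262.5333333333333
seen 310.0 214.0
angle 0.6655935635530308 r 0.14442891460169444
rest pred [[348.8969 228.3394]] seen 348.2 226.6
```

Vision gives 0.666 against the 0.66 commanded. I'll move on to 0.70, hold, check and hand in.

```bash
python3 - <<'E'
from h import *
bot.servo_line(arc(.70),velocity=.02); bot.dwell(1.0); f=np.array(st()['wrist_force']); print('push',-f@EX)
shot('side','side7.png'); cv2.imwrite('pics/s7.png',cv2.resize(cv2.imread('pics/side7.png')[100:450,200:440],None,fx=1.7,fy=1.7))
E
```

```text
28.67 [ 0.6044 -0.0508  0.178 ] F [-8.1872 -1.4629  5.7662] w -0.0003556993233644868
push 8.254911311794471
```

View pics/s7.png

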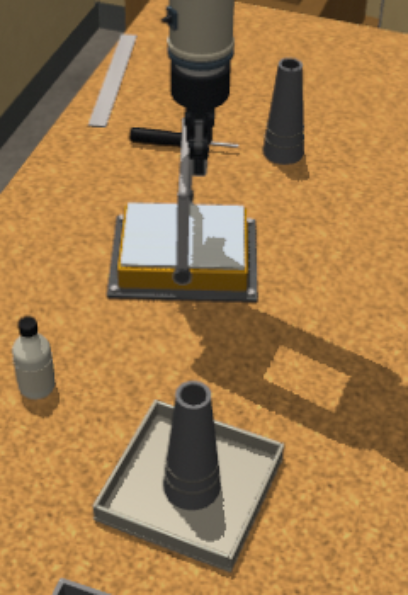

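The bail is upright, hinge (182,275) to bar end (183,195), with a steady push of 8.3 N. The cone stands in the tray and the bystanders are where they were. I'm handing in.

```bash
python3 -c "
from h import *
hand_in()"
```

```text
the job is handed in; nothing more can be done
```

The cone is standing in the tray and the robot is still holding the bail upright. I handed the job in at about 28.7 s of the 56 s allowed; the hand-in reports no verdict.

- **Cone:** I lifted it off the deck by its upper part and set it down on the tray floor, stopping when the wrist force showed contact. After release, both cameras put its rim within about 3 mm of the tray centre, and it looked upright.
- **Bail:** I pushed it over along its arc with the closed fingers. The camera read 0.666 rad when I had commanded 0.66, and I then moved to 0.70 and held. After a 1 s hold the push was about 8.3 N. I judged the final angle from the picture without measuring it again.
- **Bystanders:** in the last side picture the spare cone, bottle and screwdriver looked unmoved. I judged this by eye and did not measure their positions.

No check failed. The small disagreements were 2–3 mm between the two cameras, and bar heights measured 2–4 mm above the stated 157 mm.

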